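# Zero the dial thickness gauge and measure a dry pack of wooden strips

## Robot

A 6-joint arm with a two-finger parallel gripper is mounted at the origin on the work surface. World frame = base frame: x ahead of the robot, y to its left, z up, the work surface at z = 0. Lengths are in m, angles in rad, forces in N, time in s.
With the tool pointing down it reaches from about 0.325 to 0.9 m from the base axis. Payload 6.1 kg.
Tool frame: the origin (TCP) lies midway between the tips of the shut fingers; the grasp point (between the pads) lies 19 mm behind it; z points along the fingers, y is the line along which they close (so a half turn about z gives the same grasp; the last joint's range is limited). The gripper opens to 85 mm and grips with 20 to 120 N. Pads are 22 mm wide; open, the fingers measure 114 mm over their backs; the gripper's body (76 mm by 85 mm) begins 54 mm behind the grasp point. The pads swing forward as they close: fully open they stand 13 mm farther back than shut.
Start: joints at [1.108, 0.22, 1.526, -0, 1.395, -0.126], TCP at [0.207, 0.59, 0.231] pointing down, gripper open.
Joint ranges: [-2.98, 2.98], [-0.91, 2.08], [0.09, 2.57], [-1.24, 4.39], [0.2, 2.65], [-2.68, 2.68]. Speed limits (rad/s): [2.57, 2.57, 3.01, 3.14, 3.14, 3.14].

## Interface

Orientations are given as [roll, pitch, yaw] about the fixed x, y, z axes, in that order (R = Rz(yaw) Ry(pitch) Rx(roll)).
In Python, from plant import movep, move_l, set_joints, gripper_to, hold, inverse_kinematics, observe, get_image, get_calibration, Unreachable, job_done gives the robot as it stands. Calls block until the motion is done:
- movep(position, orientation): joint-space move of the TCP to a pose.
- move_l(position, feed=0.15, rotation=None, max_force=None): straight line of the TCP; rotation=None keeps the orientation; feed is the mean speed in m/s. With max_force (N) it stops when the force on the tool has changed by that much, and returns True; else False.
- set_joints(angles): joint-space move.
- gripper_to(opening, f_grip=None): finger opening in m; f_grip is the grip in N (None keeps the last); returns when the fingers have stopped.
- hold(seconds).
- inverse_kinematics(position, orientation): joint angles nearest the present ones, or None.
- observe(): the state.
- get_image(name): name is "scene" or "top" or "wrist"; returns (picture, depth): 384x512x3 uint8, red, green, blue; 384x512 float32, m along the optical axis (not along the pixel's ray), 0 where there is no reading.
- get_calibration(name): a dict with "intrinsics" (3x3 intrinsics, pixels), "world_from_camera" (4x4, takes a point from camera to world coordinates). Camera axes: x right, y down, z forward; pixel columns grow to the right and rows downward; lengths in m; the calibration is good to about 2 mm. The wrist camera is an equidistant fisheye: a pixel r from the principal point sees the ray r / f radians off the axis. A picture is of the moment at which its call begins: read the wrist's pose just before it. get_calibration takes no time and is no camera call; for the wrist camera it gives the pose at the moment of the call.
A pose or a line that the arm cannot do raises Unreachable and nothing moves.
- job_done(): hands the job in; it is judged then, once.
The state is a dict: "time_s": time; "q": joint angles; "joint_velocities": joint speeds; "joint_torque": joint torques, N m; "eef_pos": TCP position; "tcp_rot": TCP orientation; "ft_force": force on the tool from outside, world axes, zero at the start; "torque": the same for the moment, N m; "opening": finger opening in m; "grasp_force": force on a finger pad.
Only numpy, scipy, OpenCV 4.12 (cv2) and the standard library are available. Lean on these libraries where they do the work, as an engineer would, in place of code of your own. Each camera call takes 0.05 s, during which the arm holds its last target. There are 200 camera calls.

## Task

Measure the dry pack of thin wooden strips on the dial thickness gauge: first clear the leftover offcut off the gauge's bed into the green crate, push the gauge's head right down so that its foot rests on the bare bed, and turn the bezel until the zero mark of the dial stands at the pointer. Then raise the head again, lay every strip from the rubber mat flat and square on top of one another along the bed between its guide pins with one end of the pack well under the foot, and push the head right down once more and leave it there with the foot resting on the pack, so that the dial shows the pack's thickness (9 mm for each strip). Leave the other things on the bench alone.

Things in the scene. Friction and masses are not known exactly. Their poses are not given: they have to be found in the camera images.
- gauge: dial thickness gauge, fixed: flat steel bed on a grey base, 130 mm wide (x), y = -140 to +170 mm, 36 mm above the bench. At y = +140 mm a pillar 38 mm thick carries the sliding head. Four guide pins, 8 mm thick, 42 mm tall, stand on the bed at x = -22 and +22, y = -128 and +5 mm (36 mm clear between the rows). Origin: at bench height, x across the bed, y along it to the pillar, z up
- head (a joint): height (m) of the gauge's head over its lower stop: 0 = right down, 0.065 = right up. The head carries the dial, the sprung foot and the lift knob; friction of about 8 N holds it at any height and it weighs about 4 N, so it takes about 4 to 7 N to push it down and 12 N to lift it
- lift_knob (a point): middle of the black lift knob on top of the head, over the pillar: upright cylinder 32 mm across and 32 mm tall, with 16 mm of it above and below this point; gripped from above to raise and lower the head. 95 mm from the dial's axis. At head = 0 this point is 142 mm above the bench and the bezel's top about 162 mm
- bezel_grip (a point): centre of the dial's bezel, halfway up: a knurled aluminium ring 58 mm across, 14 mm high, round the white dial face, which looks straight up. Ring and face turn together about this vertical axis. Gripped across its diameter from above, at any angle; the arm that carries the dial is 31 mm under this point. The dial sits over the foot, 95 mm from the pillar
- bezel (a joint): angle (rad) of bezel and dial face, growing clockwise seen from above; 0 when the zero mark points along the gauge's +x. Stays where it is left (friction 0.05 N m); range -6.2 to 6.2
- pointer (a joint): angle (rad) of the black pointer over the dial face, clockwise seen from above, 0 along the gauge's +x. Geared to the foot: one turn clockwise for 50 mm of the foot's rise in the dial. The dial reads zero when pointer and bezel have the same angle. Where the pointer stands with the foot on the bare bed differs from start to start
- pointer_tip (a point): the pointer's tip, 20 mm from the dial's axis
- zero_mark (a point): the zero of the dial's scale, a bold black bar (repeated on the ring), 20 mm from the axis; turns with the bezel. Its x axis points from the dial's axis through the zero. The other graduations are thin: 50 divisions of 1 mm clockwise all round, every fifth longer
- foot_tip (a point): centre of the underside of the gauge's steel foot, a disc 14 mm across on a rod under the dial, at the gauge's y = +45 mm; 36 mm above the bench on the bare bed. A spring pushes it down with about 2 N. With the head right up it hangs 56 to 62 mm above the bed. The dial above it is 58 mm across: a gripper loading strips must stay beside it
- bed_mid (a point): point on the bed's top (36 mm above the bench) on its centre line (x = 0), 95 mm from the foot's axis on the side away from the pillar: the middle of each strip belongs here, 25 mm of the strip then reaches past the foot's axis and 30 mm hangs over the bed's far end. x across the bed, y along it towards the foot
- strip1: thin pale wooden strip 26 (x) x 240 (y) x 9 mm (z), about 40 g, lying at the start on the fixed black rubber mat (280 x 320 x 4 mm) beside the others, about 90 mm apart; two to four of the four strips are there. Origin: centre of its underside
- strip2: thin pale wooden strip 26 (x) x 240 (y) x 9 mm (z), about 40 g, lying at the start on the fixed black rubber mat (280 x 320 x 4 mm) beside the others, about 90 mm apart; two to four of the four strips are there. Origin: centre of its underside
- strip3: thin pale wooden strip 26 (x) x 240 (y) x 9 mm (z), about 40 g, lying at the start on the fixed black rubber mat (280 x 320 x 4 mm) beside the others, about 90 mm apart; two to four of the four strips are there. Origin: centre of its underside
- strip4: thin pale wooden strip 26 (x) x 240 (y) x 9 mm (z), about 40 g, lying at the start on the fixed black rubber mat (280 x 320 x 4 mm) beside the others, about 90 mm apart; two to four of the four strips are there. Origin: centre of its underside
- offcut: leftover dark wooden offcut 26 (x) x 160 (y) x 18 mm (z), about 60 g, lying along the gauge's bed between the guide pins at the start. Origin: centre of its underside
- crate: green open plastic crate, 240 (x) x 180 (y) x 90 mm high, walls 5 mm, fixed, its floor 5 mm above the bench, with two flat scraps on it. Origin: centre of its underside
- glue: yellow glue bottle 60 mm across, 170 mm tall, upright; bystander. Origin: centre of its underside
- tin: tin 90 mm across, 90 mm tall, upright; bystander. Origin: centre of its underside
- tape: roll of tape 100 mm across, 22 mm high, lying flat; bystander. Origin: centre of its underside
- driver: screwdriver lying on the bench; bystander. Origin near its middle
- sander: cork sanding block 60 x 110 x 30 mm; bystander. Origin: centre of its underside
- batten: short thick wooden batten 70 x 200 x 20 mm, not one of the strips; bystander. Origin: centre of its underside
- hammer: hammer lying on the bench; bystander. Origin near its middle
- pencil: flat carpenter's pencil 175 x 8 x 7 mm; bystander. Origin: centre of its underside

How it is judged:
On the way, in this order (a step that is already met when the one before it is completed fails the run):
1. the head is right down with the foot on the bare bed (value of joint head below 0.003 m and height (world z) of foot_tip below 0.038 m), for 0.2 s.
2. with the foot on the bare bed, the bezel is turned until its zero mark stands at the pointer, within one division (all of step 1 and distance between pointer_tip and zero_mark below 0.0025 m and velocity of joint bezel between -0.1 and 0.1 rad/s), for 0.3 s.
3. the head is raised again (value of joint head above 0.04 m), for 0.1 s.
At the end, for the whole second after the job is handed in: every strip present lies flat, at rest, in one pack along the bed (10 mm of its centre line, middle -20 to +40 mm of bed_mid, 0.1 rad), head down (3 mm), foot pressing on the pack, pointer within one division of 18, 27 or 36 mm, offcut in the crate (x of strip1 in the frame of bed_mid between -0.01 and 0.01 m and y of strip1 in the frame of bed_mid between -0.02 and 0.04 m and z of each of strip1, strip2, strip3, strip4 in the frame of bed_mid above -0.002 m and angle between the z axis of each of strip1, strip2, strip3, strip4 and the z axis of gauge, either way round below 0.06 rad and angle between the y axis of each of strip1, strip2, strip3, strip4 and the y axis of gauge, either way round below 0.1 rad and linear speed of each of strip1, strip2, strip3, strip4 below 0.01 m/s and x of strip2 in the frame of bed_mid between -0.01 and 0.01 m and y of strip2 in the frame of bed_mid between -0.02 and 0.04 m and x of strip3 in the frame of bed_mid between -0.01 and 0.01 m and y of strip3 in the frame of bed_mid between -0.02 and 0.04 m and x of strip4 in the frame of bed_mid between -0.01 and 0.01 m and y of strip4 in the frame of bed_mid between -0.02 and 0.04 m and x of offcut in the frame of crate between -0.115 and 0.115 m and y of offcut in the frame of crate between -0.085 and 0.085 m and z of offcut in the frame of crate below 0.065 m and value of joint head below 0.003 m and ((x of pointer_tip in the frame of zero_mark between -0.0352485 and -0.0302485 m and y of pointer_tip in the frame of zero_mark between -0.0179103 and -0.0129103 m) or (x of pointer_tip in the frame of zero_mark between -0.0418717 and -0.0368717 m and y of pointer_tip in the frame of zero_mark between 0.00247379 and 0.00747379 m) or (x of pointer_tip in the frame of zero_mark between -0.0262476 and -0.0212476 m and y of pointer_tip in the frame of zero_mark between 0.0171457 and 0.0221457 m))); the robot touches nothing.
It fails at once if a bystander is pushed more than 40 mm from its place (distance of any of glue, tin, tape, driver, sander, batten, hammer, pencil from where it was at the start of the episode above 0.04 m).
Of strip1, strip2, strip3, strip4 only 2 to 4 are there at a start; the rules pass over those that are not, and their reading is None.
At some moment in a run one of strip1, strip2, strip3, strip4, offcut may be knocked a few centimetres aside while the robot is not near it.
Once in a run the grip may slacken for a moment while it holds something.
It also fails if it takes over 210 s, if anything falls off the work surface, if the arm or the gripper's body presses on something with over 40 N, if the wrist force passes 120 N, or if a joint passes its speed limit or range.

## Working session

There is one attempt and no reset: what is moved stays moved. The work goes in short steps, each a Python script; the robot and the scene stay as the last script left them, time stands still between calls to the robot, and variables do not carry over. Pictures are saved under pics/ and viewed, at most 14 in all, crops included, and the job is handed in when it is done.

```bash
ls; mkdir -p pics; python3 - <<'E'
from plant import *
import cv2,numpy as np
for n in("top","scene"):
    p,d=get_image(n); c=get_calibration(n); np.savez(f"pics/{n}0.npz",p=p,d=d,**c)
    cv2.imwrite(f"pics/{n}0.png",cv2.resize(p[...,::-1],(800,600),interpolation=cv2.INTER_CUBIC)); print(c)
print(observe())
E
```

```text
pics
{'intrinsics': array([[431.80729828,   0.        , 255.66484654],
       [  0.        , 431.80729828, 195.8257562 ],
       [  0.        ,   0.        ,   1.        ]]), 'world_from_camera': array([[ 5.14681519e-04, -9.98681963e-01,  5.13232136e-02,
         4.97623208e-01],
       [-9.99856910e-01, -1.38172301e-03, -1.68596999e-02,
         2.59407955e-03],
       [ 1.69083926e-02, -5.13071924e-02, -9.98539773e-01,
         1.37576246e+00],
       [ 0.00000000e+00,  0.00000000e+00,  0.00000000e+00,
         1.00000000e+00]])}
{'intrinsics': array([[391.81801474,   0.        , 259.38347181],
       [  0.        , 391.81801474, 192.1903063 ],
       [  0.        ,   0.        ,   1.        ]]), 'world_from_camera': array([[ 0.35836639,  0.59607489, -0.7185181 ,  1.34286212],
       [ 0.93351392, -0.23802164,  0.268137  , -0.29821223],
       [-0.01119312, -0.76683794, -0.64174316,  0.8054807 ],
       [ 0.        ,  0.        ,  0.        ,  1.        ]])}
{'time_s': 0.1, 'q': array([ 1.10789567e+00,  2.21174696e-01,  1.52749165e+00,  5.04553992e-07,
        1.39467876e+00, -1.26079693e-01]), 'joint_velocities': array([-7.03456716e-04, -5.04759264e-04, -3.05875586e-03,  1.41079481e-04,
       -5.67325507e-04, -9.95756687e-05]), 'joint_torque': array([ 1.40582295e-03, -4.98241746e+01, -3.90548158e+01, -1.07173014e-04,
        5.67394905e-03,  3.09645770e-05]), 'eef_pos': array([0.20630536, 0.5894007 , 0.23029431]), 'tcp_rot': array([-3.13985418e+00, -2.20856111e-04,  2.80477141e+00]), 'ft_force': array([ 1.12249565, -0.79071707, -0.63530157]), 'torque': array([-0.03296327,  0.03274259,  0.02458062]), 'grasp_force': 0.0, 'opening': 0.08524753320671247}
```

View pics/top0.png

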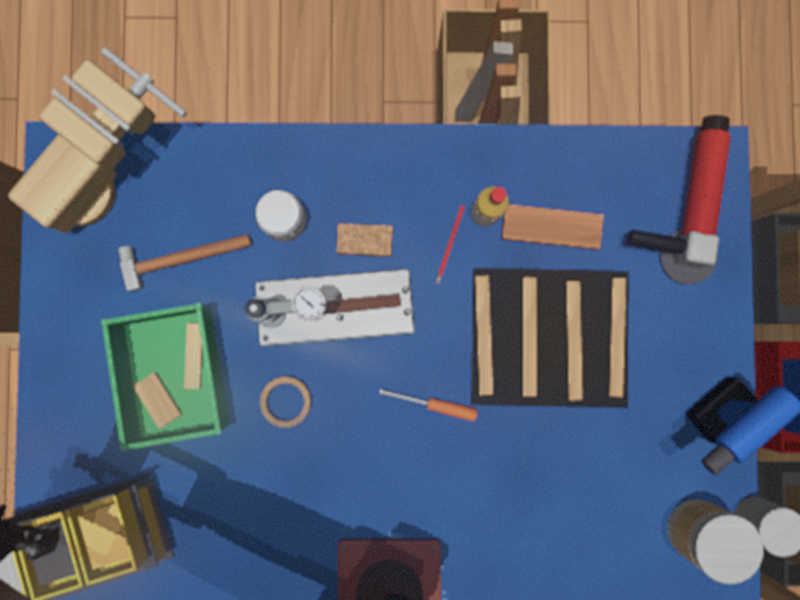

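View pics/scene0.png

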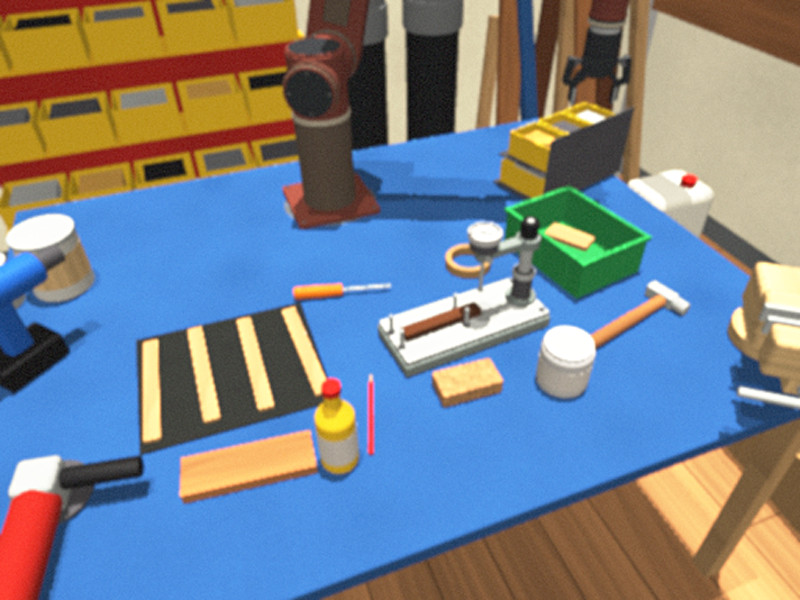

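The top view shows four strips on the mat (view columns about 485, 530, 574 and 617), the gauge with its pillar to the left (knob at 256,307, dial at 310,303), the offcut to the right of the dial, and the crate at about (162,375). I'll get the geometry from the depth image next.

```bash
cat > h.py <<'E'
from plant import *
import cv2, numpy as np
def cloud(d,c):
    K=c["intrinsics"];v,u=np.mgrid[:d.shape[0],:d.shape[1]]
    P=np.stack([(u-K[0,2])/K[0,0]*d,(v-K[1,2])/K[1,1]*d,d],-1)
    T=c["world_from_camera"];return P@T[:3,:3].T+T[:3,3]
def rect(P):  # (cx,cy),(len,wid),yaw of long axis in (-90,90]
    (c,(w,h),a)=cv2.minAreaRect((P[:,:2]*1000).astype(np.float32))
    if w<h:w,h,a=h,w,a+90
    return np.round(c,1),np.round((w,h),1),round((a+90)%180-90,2)
def strips(p,d,c,box,zlo,zhi,n=6):
    W=cloud(d,c);m=(W[...,0]>box[0])&(W[...,0]<box[1])&(W[...,1]>box[2])&(W[...,1]<box[3])&(W[...,2]>zlo)&(W[...,2]<zhi)
    hsv=cv2.cvtColor(p,cv2.COLOR_RGB2HSV);m&=(hsv[...,2]>110)&(hsv[...,1]>40)&(hsv[...,0]<30)
    k,l,s,_=cv2.connectedComponentsWithStats(m.astype(np.uint8))
    return [rect(W[l==i])+(round(float(np.median(W[l==i][:,2]))*1000,1),int(s[i,4])) for i in range(1,k) if s[i,4]>150]
E
python3 - <<'E'
from h import *
z=np.load("pics/top0.npz");p,d=z["p"],z["d"];W=cloud(d,z)
for s in strips(p,d,z,(.3,.8,-.5,-.1),-.01,.03):print(s)
def box(u0,v0,u1,v1):
    s=1/1.5625;return W[int(v0*s):int(v1*s),int(u0*s):int(u1*s)].reshape(-1,3)
def sel(P,a,b):return P[(P[:,2]>a)&(P[:,2]<b)]
g=box(235,255,430,360)
print("bed",rect(sel(g,.028,.044)))
h=np.histogram(g[:,2],np.arange(0,.26,.01));print(h)
for a in (.15,.17,.19,.2,.21):
    q=sel(g,a,a+.02);
    if len(q)>5:print(a,len(q),q.mean(0),rect(q))
print("off",W[int(302/1.5625),int(375/1.5625)])
print("crate",rect(sel(box(90,290,230,460),.08,.1)))
E
```

```text
(array([ 731.1, -330.6]), array([201.5,  75. ]), 82.08, 20.0, 1380)
(array([ 510.9, -191.4]), array([242.1,  31.7]), 1.63, 12.7, 705)
(array([ 507.6, -284.3]), array([241.9,  30.9]), -0.43, 12.6, 737)
(array([ 505.2, -464. ]), array([242.5,  33.5]), -2.27, 12.5, 703)
(array([ 498.2, -375.5]), array([241.7,  33.5]), 0.51, 12.4, 720)
(array([ 359. , -134.8]), array([75.7, 23.5]), 74.42, 23.7, 164)
bed (array([565.4, 109.5]), array([305.2, 128.4]), -84.89)
(array([2410,   26,  262, 2323,  406,  407,   14,   21,    2,    1,   26,
          0,    0,    0,    0,    0,    6,  109,   77,    9,   19,  444,
         42,    0,    0]), array([0.  , 0.01, 0.02, 0.03, 0.04, 0.05, 0.06, 0.07, 0.08, 0.09, 0.1 ,
       0.11, 0.12, 0.13, 0.14, 0.15, 0.16, 0.17, 0.18, 0.19, 0.2 , 0.21,
       0.22, 0.23, 0.24, 0.25]))
0.15 6 [0.54640908 0.21973289 0.16612647] (array([549. , 223.4]), array([42.6, 34.3]), 48.45)
0.17 186 [0.55612993 0.20654529 0.1795435 ] (array([552.3, 213.7]), array([80.6, 41.6]), 83.88)
0.19 28 [0.55651321 0.20862639 0.20339883] (array([557.9, 182. ]), array([140.1,  30.6]), -87.55)
0.2 463 [0.56154657 0.16492676 0.21475244] (array([562.6, 181.5]), array([141.4,  56.8]), -89.02)
0.21 486 [0.56152499 0.1610982  0.21565467] (array([562.6, 181. ]), array([140.4,  56.9]), -89.02)
off [0.57425183 0.02832452 0.05248985]
crate (array([431.8, 432.4]), array([249.2, 191.9]), 9.78)
```

```bash
python3 - <<'E'
from h import *
z=np.load("pics/top0.npz");p,d=z["p"],z["d"];W=cloud(d,z)
hsv=cv2.cvtColor(p,cv2.COLOR_RGB2HSV)
a=np.radians(95.1);o=np.array([.5667,.0946]);ey=np.array([np.cos(a),np.sin(a)]);ex=np.array([ey[1],-ey[0]])
G=np.stack([(W[...,:2]-o)@ex,(W[...,:2]-o)@ey,W[...,2]],-1)*1000
m=(abs(G[...,0])<40)&(G[...,1]>-145)&(G[...,1]<30)&(G[...,2]>47)&(G[...,2]<62)&(hsv[...,1]>80)&(hsv[...,0]<25)
q=G[m];print("off gauge",rect(q/1000),q.min(0),q.max(0),m.sum())
for n,(y0,y1) in {"dial":(10,80),"knob":(115,170)}.items():
    m=(abs(G[...,0])<45)&(G[...,1]>y0)&(G[...,1]<y1)&(G[...,2]>(205 if n=="dial" else 190))
    q=G[m];c,r=cv2.minEnclosingCircle(q[:,:2].astype(np.float32));print(n,c,r,np.median(q[:,2]),m.sum())
# pins
m=(abs(abs(G[...,0])-22)<12)&(G[...,1]<20)&(G[...,1]>-140)&(G[...,2]>62)&(G[...,2]<90);print(np.round(G[m]))
movep([.56,.07,.40],[np.pi,0,np.radians(95.1)])
for n in("wrist",):
    c=get_calibration(n);p,d=get_image(n); np.savez("pics/w1.npz",p=p,d=d,**c);print(c)
    cv2.imwrite("pics/w1.png",cv2.resize(p[...,::-1],(800,600),interpolation=cv2.INTER_CUBIC))
o=observe();print(o["eef_pos"],o["tcp_rot"],o["time_s"])
E
```

```text
off gauge (array([  0.5, -51.3]), array([118.6,  18.7]), -89.13) [  -9.40299647 -110.49181475   48.57514207] [10.6359428   7.85359566 61.29227753] 224
dial (0.7676333785057068, 46.21901321411133) 29.941865921020508 216.13973866449078 385
knob (1.2486976385116577, 141.45816040039062) 17.064645767211914 212.09825395291014 129
[[  25. -127.   80.]
 [  22. -123.   79.]
 [  22. -126.   77.]
 [  22. -129.   78.]
 [  20. -123.   68.]
 [  19. -126.   77.]
 [  20. -130.   66.]
 [  25.    9.   75.]
 [  25.    6.   75.]
 [  24.    3.   80.]
 [  22.   10.   76.]
 [  22.    7.   75.]
 [  21.    4.   77.]
 [  19.    7.   75.]
 [  19.    5.   66.]
 [ -20. -126.   75.]
 [ -20. -129.   79.]
 [ -22. -123.   65.]
 [ -23. -126.   72.]
 [ -23. -129.   75.]
 [ -17.    7.   74.]
 [ -21.    7.   80.]
 [ -21.    4.   78.]
 [ -24.    7.   78.]
 [ -24.    4.   77.]]
{'intrinsics': array([[297.31863964,   0.        , 251.32479309],
       [  0.        , 297.31863964, 189.57920639],
       [  0.        ,   0.        ,   1.        ]]), 'world_from_camera': array([[ 9.95925060e-01,  8.68198695e-02,  2.44046236e-02,
         5.54029563e-01],
       [ 9.01825817e-02, -9.60587895e-01, -2.62941055e-01,
         1.37430729e-01],
       [ 6.14277931e-04,  2.64070458e-01, -9.64503196e-01,
         5.41586013e-01],
       [ 0.00000000e+00,  0.00000000e+00,  0.00000000e+00,
         1.00000000e+00]])}
[0.55981109 0.07086742 0.39965856] [-3.14100904e+00 -2.46866414e-04  1.66130122e+00] 2.4667
```

View pics/w1.png

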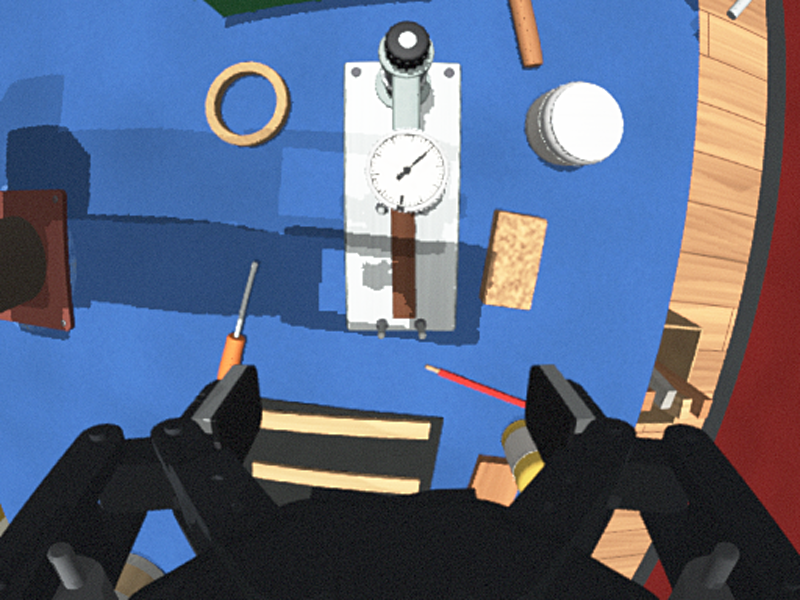

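The wrist view confirms the gauge frame. The dial is at (407,170), with the zero mark towards the pins at (402,202) and the pointer up and right. The offcut runs from below the dial to (403,318). Next I move the offcut.

```bash
cat >> h.py <<'E'
GY=np.radians(95.1);ey=np.array([np.cos(GY),np.sin(GY)]);ex=np.array([ey[1],-ey[0]])
O=np.array([.5667,.0946])+.0005*ex+.0012*ey
def gp(x,y,z):  # gauge mm -> world m
    w=O+x/1000*ex+y/1000*ey;return [w[0],w[1],z]
def down(yaw):return [np.pi,0,yaw]
def say(*a):
    o=observe();print(*a,"t%.1f"%o["time_s"],np.round(o["eef_pos"]*1000,1),"op%.1f"%(o["opening"]*1000),"g%.0f"%o["grasp_force"],np.round(o["ft_force"],1))
def shot(n,f,crop=None,size=(800,600)):
    c=get_calibration(n);p,d=get_image(n);np.savez(f"pics/{f}.npz",p=p,d=d,**c)
    if crop:u0,v0,u1,v1=crop;p=p[v0:v1,u0:u1]
    cv2.imwrite(f"pics/{f}.png",cv2.resize(p[...,::-1],size,interpolation=cv2.INTER_CUBIC));return p,d,c
E
python3 - <<'E'
from h import *
gripper_to(.06,40)
movep(gp(0,-55,.20),down(GY))
move_l(gp(0,-55,.07),.15)
print(move_l(gp(0,-55,.040),.05,max_force=8));say("down")
gripper_to(.0,40);say("grip")
move_l(gp(0,-55,.048),.05);move_l(gp(0,-108,.048),.1);say("slid")
move_l(gp(0,-108,.26),.2);say("up")
shot("wrist","w2")
E
```

```text
False
down t5.4 [572.   41.   39.9] op60.1 g0 [ 0.2 -0.2 -1.3]
grip t5.8 [572.5  41.   40.6] op24.9 g40 [0.  0.3 3. ]
slid t6.8 [576.5 -11.8  47.9] op25.2 g46 [0.7 0.7 0.1]
up t8.0 [575.9 -11.5 258.4] op24.8 g46 [ 0.1 -0.5 -1.2]
```

View pics/w2.png

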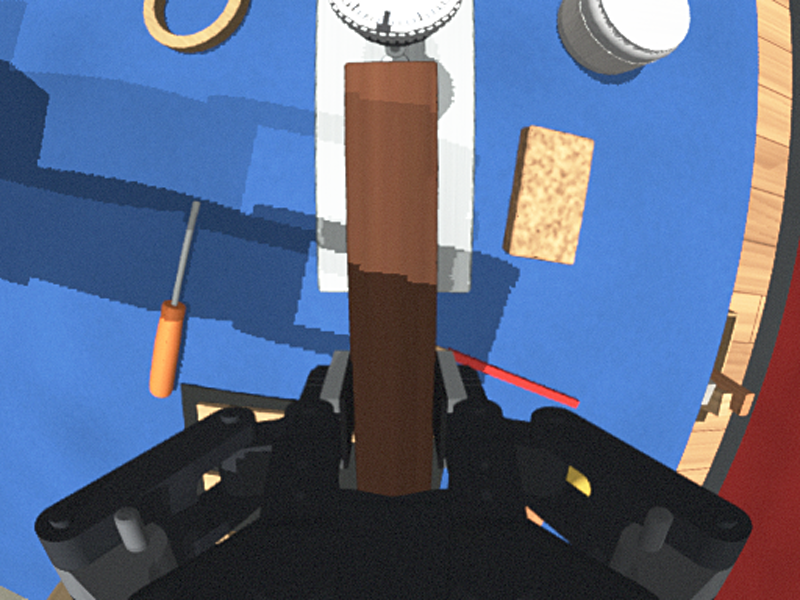

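The offcut is held squarely, its near end at (390,65), so it goes into the crate. Then I push the head down.

```bash
python3 - <<'E'
from h import *
a=np.radians(9.8);g=np.array([.432,.432])+.024*np.array([np.cos(a),np.sin(a)])
movep([*g,.28],down(a+np.pi));say("over crate")
print(move_l([*g,.05],.15,max_force=10));say("low")
gripper_to(.05);hold(.2);move_l([*g,.25],.25)
gripper_to(0,40)
movep(gp(0,139,.26),down(GY));say()
print(move_l(gp(0,139,.154),.06,max_force=22));say("pushed")
hold(.3);say();move_l(gp(0,139,.2),.2)
movep(gp(0,-20,.33),down(GY));hold(.1)
shot("wrist","w3",(150,0,350,150));shot("top","t3")
say()
E
```

```text
over crate t9.8 [456.4 435.2 279.9] op24.6 g46 [0.1 0.5 0.2]
False
low t11.5 [456.4 436.7  51.2] op24.7 g46 [ 0.4  0.1 -0.9]
t14.7 [554.6 234.7 260.1] op-0.4 g0 [-0.1 -0.8 -0.6]
True
pushed t16.3 [554.7 234.3 158.1] op-0.1 g2 [-2.  -0.9  5.9]
t16.6 [554.7 234.2 158.1] op0.5 g3 [-1.2 -0.2  4.7]
t18.0 [568.2  77.2 328.1] op-0.1 g0 [-0.2 -0.6  0.2]
```

View pics/w3.png

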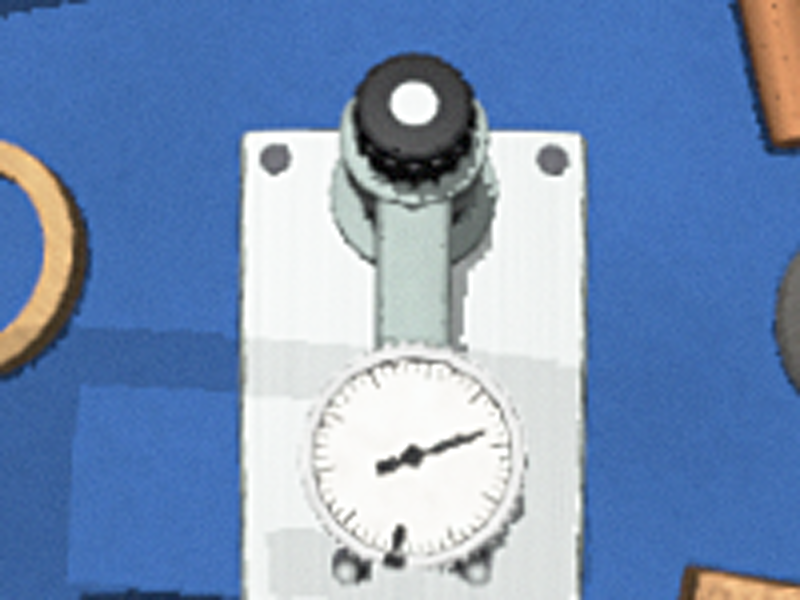

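View pics/t3.png

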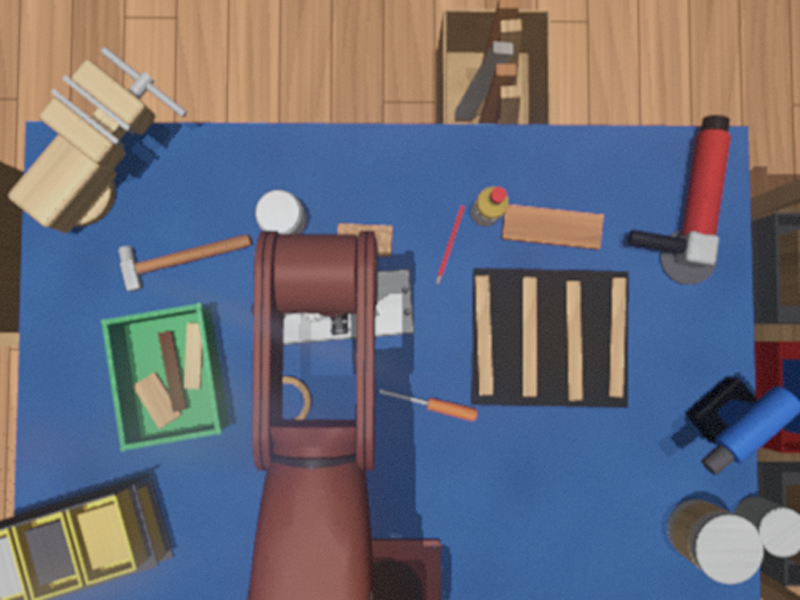

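The offcut is in the crate (view 172,370) and the head is down. In the crop the pivot is at (412,456), the pointer tip at (483,432) and the zero bar at (399,535). I'll work out the angles and turn the bezel.

```bash
cat >> h.py <<'E'
def wpix(c,u,v,z):  # wrist fisheye pixel -> world on plane z
    K=c["intrinsics"];x,y=(u-K[0,2])/K[0,0],(v-K[1,2])/K[1,1];r=np.hypot(x,y)
    T=c["world_from_camera"];w=T[:3,:3]@np.array([x/r*np.sin(r),y/r*np.sin(r),np.cos(r)])
    return (T[:3,3]+w*(z-T[2,3])/w[2])[:2]
def cw(a,b):  # clockwise angle deg of b from a, 0 along gauge x
    d=b-a;return -np.degrees(np.arctan2(d@ey,d@ex)),np.hypot(*d)*1000
E
python3 - <<'E'
from h import *
c=np.load("pics/w3.npz")
f=lambda x,y:wpix(c,150+x/4-.4,y/4-.4,.157)
pv,tip,tail,ze=f(412,456),f(483,432),f(380,468),f(399,535)
print((pv-O)@ex,(pv-O)@ey,cw(pv,tip),cw(tail,tip),cw(pv,ze))
E
```

```text
0.0003211467255052904 0.04463393225964848 (np.float64(-19.27815196046315), np.float64(19.529126082130972)) (np.float64(-19.740151282755118), np.float64(28.427159378769474)) (np.float64(99.18846535596074), np.float64(21.083640796243326))
```

```bash
python3 - <<'E'
from h import *
D=np.radians(118.7);y0=GY-D/2
P=gp(0.3,44.8,.130)
gripper_to(.085,40)
movep([*P[:2],.24],down(y0))
print(move_l([*P[:2],.170],.1,max_force=8),move_l(P,.05,max_force=8));say("at bezel")
gripper_to(.03,40);say("grip")
for k in range(1,7):movep(P,down(y0+D*k/6))
hold(.2);say("turned");print(observe()["torque"])
gripper_to(.085);hold(.4);move_l([*P[:2],.22],.15)
movep(gp(0,-20,.33),down(GY));hold(.1)
shot("wrist","w4",(150,0,350,150));say()
E
```

```text
False False
at bezel t21.6 [563.7 140.5 130.3] op85.1 g0 [-0.6  0.4  0.1]
grip t22.0 [563.7 140.6 130.7] op56.9 g42 [-2.  -0.3  4. ]
turned t24.7 [562.7 140.5 130.6] op56.7 g42 [-5.5 -0.   7.7]
[-0.05763882  0.8843635   0.06698188]
t27.3 [568.3  76.3 328.4] op85.1 g0 [0.7 0.2 0.8]
```

View pics/w4.png

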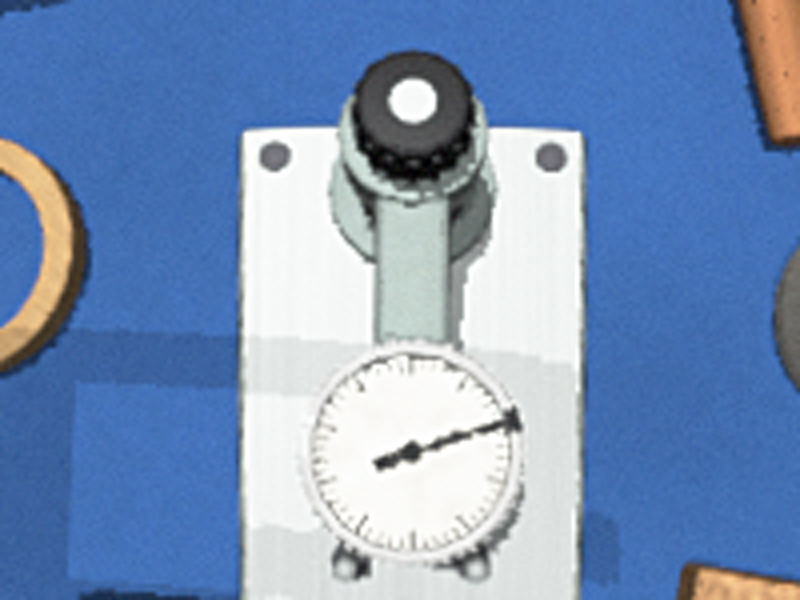

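The zero mark at (513,420) lines up with the pointer. Next I raise the head by its knob and place the first strip.

```bash
cat >> h.py <<'E'
def find():
    p,d=get_image("top")
    L=[s for s in strips(p,d,get_calibration("top"),(.3,.68,-.6,-.1),0,.03) if s[1][0]>210 and s[1][1]<45]
    return sorted(L,key=lambda s:-s[0][1])
def pick(s):
    x,y=s[0]/1000;a=np.radians(s[2])
    gripper_to(.05,40);movep([x,y,.12],down(a));move_l([x,y,.03],.15)
    if move_l([x,y,.006],.05,max_force=8):say("touch")
    gripper_to(0,40);say("grip");move_l([x,y,.25],.25);say("up")
def place(k,dy=2):
    b=.036+.009*k+.003
    movep(gp(0,-155,.25),down(GY));say("over")
    move_l(gp(0,-155,.086),.15);move_l(gp(0,-92,.086),.1)
    move_l(gp(0,-92,b+.002),.1);move_l(gp(0,-50+dy,b+.002),.08)
    hit=move_l(gp(0,-50+dy,b-.002),.03,max_force=5);say("placed",hit)
    gripper_to(.05);hold(.2);move_l(gp(0,-50+dy,.12),.1);move_l(gp(0,-150,.25),.25)
E
python3 - <<'E'
from h import *
gripper_to(.06,80)
movep(gp(.2,140,.22),down(GY));print(move_l(gp(.2,140,.134),.08,max_force=8));say()
gripper_to(0,80);say("grip")
print(move_l(gp(.2,140,.198),.06,max_force=35));say("raised")
gripper_to(.06,40);hold(.2);move_l(gp(.2,140,.29),.2)
movep(gp(0,-100,.33),down(GY));hold(.1)
L=find();[print(s) for s in L]
pick(L[0]);place(0)
movep(gp(0,-100,.33),down(GY));shot("wrist","w5");say()
E
```

```text
False
t29.7 [555.4 235.5 134.8] op59.8 g0 [0.4 0.8 0.2]
grip t30.1 [554.9 235.4 135. ] op29.9 g79 [-4.  -0.3  5.2]
False
raised t31.3 [554.8 235.3 196.4] op30.1 g80 [  5.4   1.2 -10.9]
(array([ 510.9, -191.5]), array([242.3,  31.4]), 1.74, 12.6, 730)
(array([ 507.8, -284.1]), array([242.,  31.]), -0.58, 12.3, 754)
(array([ 500.1, -375.2]), array([245.1,  33.3]), 0.63, 12.6, 729)
(array([ 505.3, -463.6]), array([242.2,  34.8]), -2.34, 12.4, 725)
grip t36.8 [ 511.4 -191.8    6.5] op24.5 g40 [ 0.8 -0.8  2.4]
up t37.9 [ 510.  -191.   248.1] op24.7 g39 [-1.   0.4 -0.4]
over t39.1 [580.4 -58.8 249.1] op24.8 g39 [ 0.5 -0.2  0. ]
placed True t42.7 [572.3  47.8  38. ] op24.2 g41 [-0.2  0.   4.1]
t45.5 [575.2  -2.7 328.2] op50.0 g0 [ 1.1  0.5 -0.2]
```

View pics/w5.png

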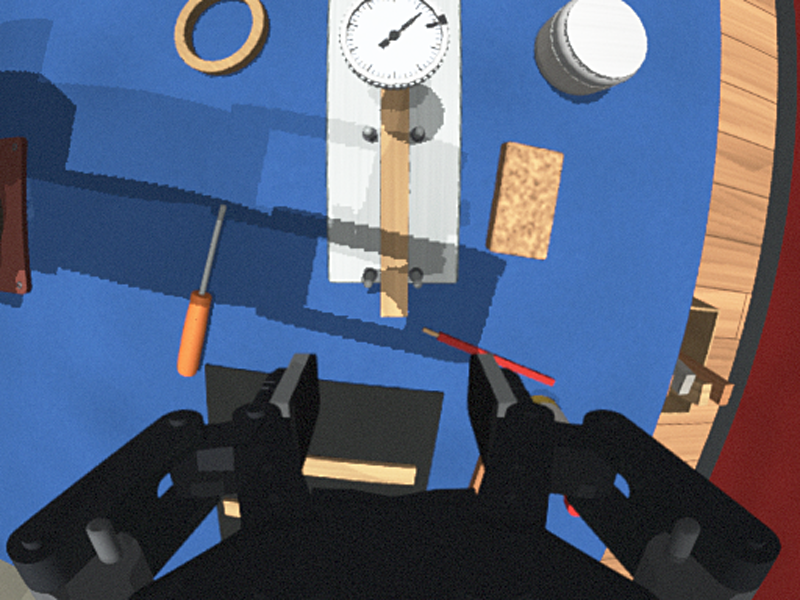

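Strip 1 lies centred between the pins (395, 90–316). Next come strips 2 to 4, checking the grip after each lift.

```bash
python3 - <<'E'
from h import *
import sys
for k in (1,2,3):
    L=find();[print(s) for s in L]
    pick(L[0])
    if observe()["opening"]<.015: sys.exit("lost")
    place(k)
    movep(gp(0,-100,.33),down(GY));shot("wrist",f"w5{k}");say()
    if k<3 and len(find())!=3-k: sys.exit("count")
E
python3 -c "
import cv2,numpy as np
a=[cv2.imread(f'pics/w5{k}.png')[0:360,280:540] for k in(1,2,3)]
cv2.imwrite('pics/m.png',np.hstack(a))"
```

```text
(array([ 507.5, -284.2]), array([241.7,  30.5]), -0.59, 12.3, 756)
(array([ 498.3, -375.9]), array([241.4,  33.5]), 0.34, 12.4, 729)
(array([ 506.6, -464.2]), array([245.4,  34.3]), -2.28, 12.6, 729)
grip t48.9 [ 507.9 -284.5    6.6] op24.7 g40 [0.1 0.6 2.4]
up t50.0 [ 506.6 -283.6  248. ] op24.5 g39 [-0.7 -0.3 -0.3]
over t51.1 [580.5 -59.  249.1] op24.5 g39 [0.  0.  0.3]
placed True t54.6 [572.3  47.8  46.9] op24.9 g41 [-0.3  0.3  3.9]
t57.4 [575.3  -2.7 328.2] op50.1 g0 [ 0.1 -0.2 -0. ]
(array([ 499.9, -375.7]), array([245.4,  32.2]), 0.53, 12.8, 730)
(array([ 506.7, -464.7]), array([245.5,  34. ]), -2.62, 12.4, 731)
grip t61.0 [ 500.3 -376.1    6.6] op24.6 g39 [-0.2  0.3  2.4]
up t62.1 [ 499.1 -375.   247.9] op24.4 g39 [ 0.4 -0.5 -1.5]
over t63.4 [580.7 -59.3 249.3] op24.4 g39 [-0.4 -0.4 -0.1]
placed True t66.7 [572.3  47.8  55.9] op24.5 g41 [1.  1.1 3.3]
t69.4 [575.2  -2.7 328.2] op49.9 g0 [ 0.6  0.1 -0.6]
(array([ 506.5, -464.2]), array([245.4,  34.7]), -2.07, 12.5, 724)
grip t73.3 [ 506.8 -464.6    6.7] op24.3 g40 [ 0.6 -0.7  2.7]
up t74.4 [ 505.8 -463.4  247.7] op24.8 g39 [-0.1  0.7 -0.8]
over t76.0 [580.9 -59.3 249.7] op24.4 g39 [ 0.2 -0.2  0. ]
placed True t79.2 [572.9  47.9  65.5] op24.5 g41 [ 0.  -0.6  3.6]
t81.8 [575.2  -2.7 328.2] op49.8 g0 [ 0.6 -1.1 -0.8]
```

View pics/m.png

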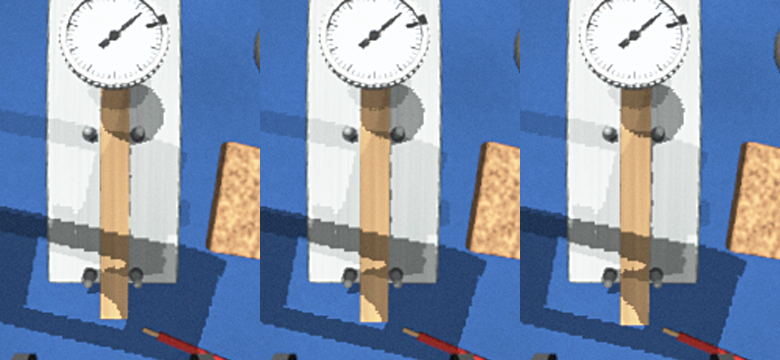

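All four strips are stacked between the pins. Now the head goes down onto the pack, followed by a check.

```bash
python3 - <<'E'
from h import *
gripper_to(0,40)
movep(gp(0,139,.27),down(GY))
print(move_l(gp(0,139,.154),.06,max_force=22));say("pushed")
hold(.3);say();move_l(gp(0,139,.22),.2)
movep(gp(0,-60,.34),down(GY));hold(.1)
shot("wrist","w6",(130,0,370,180))
movep([.3,.45,.35],down(GY));p,d,c=shot("top","t6")
W=cloud(d,c);G=(W[...,:2]-O)@np.stack([ex,ey],1)*1000
hs=cv2.cvtColor(p,cv2.COLOR_RGB2HSV)
m=(abs(G[...,0])<40)&(G[...,1]>-200)&(G[...,1]<14)&(W[...,2]>.063)&(W[...,2]<.085)&(hs[...,1]>60)&(hs[...,0]<25)
print(rect(np.c_[G[m]/1000,W[m][:,2]]),np.median(W[m][:,2]));say()
E
```

```text
True
pushed t85.1 [554.7 234.4 158.1] op-0.0 g2 [-1.7  0.2  4.1]
t85.4 [554.7 234.4 158. ] op-0.2 g3 [-1.  -1.1  5.3]
(array([  0.9, -76.2]), array([180.3,  24.5]), 89.91) 0.07266680473125864
t88.8 [300.9 449.4 349.9] op0.1 g0 [-0.3  0.5  0.7]
```

View pics/w6.png

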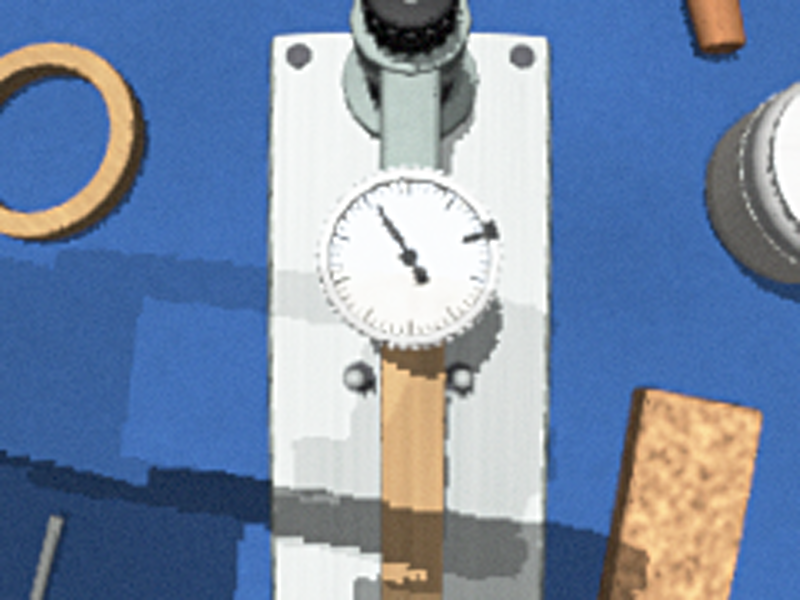

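View pics/t6.png

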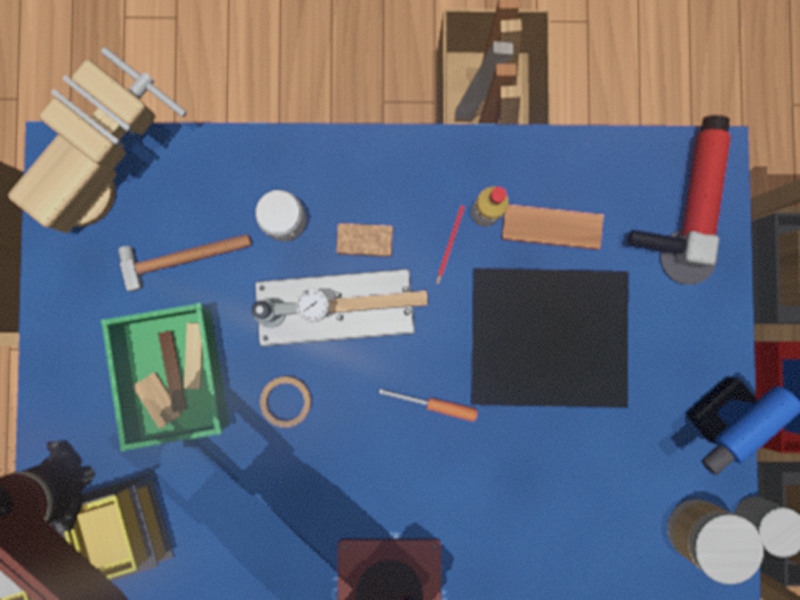

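The pointer tip is at (377,205) and the zero at (488,232). I'll compute the angle accurately before handing in.

```bash
python3 - <<'E'
from h import *
c=np.load("pics/w6.npz");f=lambda x,y:wpix(c,130+x*.3-.35,y*.3-.35,.157)
pv,t,tl,z=f(410,257),f(377,205),f(422,279),f(488,232)
a=cw(pv,t)[0];a2=cw(tl,t)[0];b=cw(pv,z)[0];print(a,a2,b,(a-b)%360/7.2,(a2-b)%360/7.2)
r=np.radians(a2-b);print(20*np.cos(r)-20,-20*np.sin(r))
E
```

```text
-121.48118929850307 -120.50200009956211 -18.99309009866413 35.765541777800145 35.90154027765306
-23.990406379436244 19.597873785871634
```

```bash
python3 -c "
from plant import *
print(job_done())"
```

```text
the job is handed in; nothing more can be done
None
```

I handed the job in: the dial was zeroed on the bare bed, all four strips are stacked under the foot, and it reads about 36 mm (4 × 9 mm); the offcut is in the green crate, and the judge's result was not shown.

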